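# Empty the discard beaker through the flap of the waste bin

## Robot

A 6-joint arm with a two-finger parallel gripper is mounted at the origin on the work surface. World frame = base frame: x ahead of the robot, y to its left, z up, the work surface at z = 0. Lengths are in m, angles in rad, forces in N, time in s.
With the tool pointing down it reaches from about 0.375 to 0.9 m from the base axis. Payload 3.1 kg.
Tool frame: the origin (TCP) lies midway between the tips of the shut fingers; the grasp point (between the pads) lies 19 mm behind it; x points along the fingers, z is the direction in which the jaws open and shut, and the axes are right-handed (so a half turn about x gives the same grasp; the last joint's range is limited). The gripper opens to 87 mm and grips with 3 to 60 N. Pads are 19 mm wide; open, the fingers measure 117 mm over their backs; the gripper's body (75 mm by 190 mm) begins 51 mm behind the grasp point.
Start: joints at [-0.178, 0.527, 1.433, -0, 1.181, -0.178], TCP at [0.625, 0, 0.223] pointing down, gripper open.
Joint ranges: [-3.08, 3.08], [-0.75, 2.2], [0.22, 2.44], [-1.43, 4.57], [0, 2.65], [-2.85, 2.85]. Speed limits (rad/s): [2.79, 2.79, 3.14, 3.14, 3.14, 3.14].

## Interface

Orientations are given as a unit quaternion [x, y, z, w].
In Python, from rig import robot, optics, workorder gives the robot as it stands.
- The arm moves only by the tool arm_command, never from a script. Its argument "plan" is a list of rows, each a list of 7 numbers: the shift along the tool's x, y, z in cm, then the turn, a rotation vector about the tool's x, y, z in rad, then the finger opening in cm, from 0 to 8.7. In form: [[x, y, z, ax, ay, az, gripper], ...]. A call has 1 to 12 rows; each row shifts and turns the pose as measured when the row begins, along the tool's axes as they then stand; what a row does not reach is not made up. A row lasts 1/8 s, in which the tool goes at most 62.5 mm and 10.7 degrees, less where a joint would pass 70% of its speed; a pose out of reach is approached as far as the arm can. A call with a gripper value outside its range is refused whole. The fingers move at their own pace and stop on an object; "grip_force" is the grip in N (left out, the last holds). Time passes only in rows, so rows that do not move let the fingers close. It gives the time, the measured TCP pose, the force and the opening at its end, in the units of the state.
- robot.get_obs(): the state, without advancing time (a new reading comes with each control period).
- optics.camera(name): name is "scene" or "side" or "wrist"; returns (picture, depth): 420x560x3 uint8, blue, green, red; 420x560 float32, m along the optical axis (not along the pixel's ray), 0 where there is no reading.
- optics.camera_info(name): a dict with "mtx" (3x3 intrinsics, pixels), "position" and "rotation" of the camera in the world; the wrist camera has in their place "tool_from_camera" (4x4, takes a point from camera to tool coordinates, whose origin is the TCP and whose axes are the tool frame's). Camera axes: x right, y down, z forward; pixel columns grow to the right and rows downward; lengths in m; the calibration is good to about 2 mm. A picture is of the moment at which its call begins: read the wrist's pose just before it. camera_info takes no time and is no camera call.
- workorder.hand_in(): hands the job in, once; it reports no verdict.
The state is a dict: "time": time; "q": joint angles; "joint_velocities": joint speeds; "joint_torque": joint torques, N m; "position": TCP position; "tool_rot": TCP orientation; "ft_force": force on the tool from outside, world axes, zero at the start; "moment": the same for the moment, N m; "grip_width": finger opening in m.
Only numpy, scipy, OpenCV 4.12 (cv2) and the standard library are available. Lean on these libraries where they do the work, as an engineer would, in place of code of your own. Each camera call takes 0.05 s, during which the arm holds its last target. There are 200 camera calls.

## Task

Take the blue beaker with the three used, capped tubes from its slanting stand, press the flap of the red-and-yellow waste bin well open with the beaker's rim, and tip the tubes through into the bin so that all three end up inside. Then put the empty beaker back in its stand just as it stood, with the flap shut behind it, and leave everything else on the bench where it is.

Things in the scene. Friction and masses are not known exactly. Their poses are not given: they have to be found in the camera images.
- cup_mid (a point): Centre of the blue plastic beaker, on its axis half-way up. A straight open cylinder: outer diameter 58 mm (rim bead 61 mm), height 135 mm, wall 3 mm, base 4 mm, 75 g empty. z axis: along its axis towards the open mouth. It starts leaning in its stand, mouth up, axis 30 degrees above level, three tubes inside. Its upper side and flanks are free; the stand touches only its underside.
- cup_mouth (a point): Centre of the beaker's open mouth, in the plane of the rim, 67.5 mm from cup_mid along its z axis. Same axes as cup_mid. Gripped across its flanks from above and behind (fingers about square to its axis, pointing down and the way the mouth leans), the beaker can be tipped mouth-down with the least turning of the wrist.
- tube_a_mid (a point): Centre of used tube a: white capped plastic sample tube with a red cap, 17 mm diameter, 100 mm long, round bottom, about 18 g (varies). z axis: along the tube, towards the cap. It starts loose in the beaker, cap towards the mouth. Tubes slide out of the beaker once its mouth points well below level (25 to 35 degrees below level is ample; friction varies).
- tube_b_mid (a point): Centre of used tube b: as tube a, green cap.
- tube_c_mid (a point): Centre of used tube c: as tube a, orange cap.
- stand: Slanting beaker stand of steel rod, fixed to the bench. Origin: centre of the underside of its base plate (150 x 100 x 4 mm). z up; x: the horizontal direction in which the beaker's mouth leans. The beaker lies 30 degrees above level on two parallel sloping rods (8 mm thick, 38 mm apart between centres, 95 mm long) and its foot rests on a 50 mm wide plate square to the rods. The beaker lifts out straight upwards, and goes back straight down.
- stand_seat (a point): Where cup_mid lies when the beaker is seated in the stand: on the stand's frame at x +18.5, y 0, z +78.8 mm. Axes as stand; the seated beaker's axis points along (0.866, 0, 0.5) in that frame.
- bin: Bench waste bin, fixed: yellow body with a red hood, 200 mm deep (x), 170 mm wide (y), 212 mm high, hollow, walls 4 mm. Origin: centre of its underside. z up; x: horizontal, from the sloping front into the bin. The front wall (x -100 mm) is upright to 120 mm height; from there the hood's front slopes up and inwards at 45 degrees to the flat top, which starts at x -8 mm, height 212 mm. Only a low carrying handle (18 mm) stands above the top.
- port (a point): Centre of the opening in the sloping face, on its outer surface, at x -55.4, y 0, z +164.6 mm in the bin's frame; axes as bin. The face's inward normal is (0.707, 0, -0.707) in that frame. The opening measures 114 mm up the slope by 126 mm across, and is filled by a white flap 112 x 123 x 3 mm, flush to 2 mm behind the face.
- flap (a joint): Angle of the white flap in rad: 0 shut, up to 1.35 fully open. It hinges on its upper edge (57 mm up the slope from port) and swings only inwards and down; a spring shuts it. It takes about 0.5 N at its lower edge to start it and 1 to 1.5 N there to open it 1 rad; pressed near the hinge it needs several times more. A tube's weight does not open it, and a flap opened too little (under about 0.6 rad) can hold the tubes back.
- timer: White bench timer, 62 x 58 x 18 mm, loose. Origin: centre of its underside. To be left alone.
- dishes: Stack of culture dishes, 90 mm diameter, 42 mm high, loose. Origin: centre of its underside. To be left alone.
- tube_rack: Green tube rack with tubes, 100 x 210 x 100 mm, loose. Origin: centre of its underside. To be left alone.
- wash_bottle: White wash bottle with a red top and spout, 74 mm diameter, 208 mm high, loose. Origin: centre of its underside. To be left alone.

How it is judged:
On the way:
1. the beaker's mouth is in the bin's opening, its rim holding the flap pushed in (flap past 0.4 rad, mouth centre within 70 mm of the opening's centre) (value of joint flap above 0.4 rad and distance between cup_mouth and port below 0.07 m), for 0.2 s.
At the end, for the whole second after the job is handed in: All three tubes lie inside the bin (their centres within its walls and under 115 mm height), the flap is shut (under 0.1 rad), and the beaker lies in its stand, its centre within 18 mm of the seat and its axis about 30 degrees above level (18 to 41), mouth up (x of tube_a_mid in the frame of bin between -0.1 and 0.1 m and y of tube_a_mid in the frame of bin between -0.085 and 0.085 m and z of tube_a_mid in the frame of bin between 0 and 0.115 m and x of tube_b_mid in the frame of bin between -0.1 and 0.1 m and y of tube_b_mid in the frame of bin between -0.085 and 0.085 m and z of tube_b_mid in the frame of bin between 0 and 0.115 m and x of tube_c_mid in the frame of bin between -0.1 and 0.1 m and y of tube_c_mid in the frame of bin between -0.085 and 0.085 m and z of tube_c_mid in the frame of bin between 0 and 0.115 m and value of joint flap below 0.1 rad and distance between cup_mid and stand_seat below 0.018 m and angle between cup_mid's own z axis and vertical between 0.85 and 1.25 rad); the robot touches nothing.
It fails at once if anything else on the bench loose (timer, dishes, rack, wash bottle) is moved by more than 40 mm (distance of any of timer, dishes, tube_rack, wash_bottle from where it was at the start of the episode above 0.04 m).
It also fails if it takes over 67 s, if anything falls off the work surface, if the arm or the gripper's body presses on something with over 40 N, if the wrist force passes 120 N, or if a joint passes its speed limit or range.

## Working session

There is one attempt and no reset: what is moved stays moved. The work goes in short steps, Python scripts to look and compute and a tool call to move; the robot and the scene stay as the last step left them, time stands still between calls to the robot, and variables do not carry over. Pictures are saved under pics/ and viewed, about 8 in all and at most 12, crops included, and the job is handed in when it is done.

Besides the shell and the picture viewer there is one more tool, called after ">>>" as name(argument=value, ...) on one line, values as JSON. arm_command: Moves the arm, as the interface text tells. Its arguments: {"type":"object","properties":{"plan":{"type":"array"},"grip_force":{"type":"number"}},"required":["plan"]}

```bash
mkdir -p pics; ls; python3 - <<'E'
from rig import robot, optics
import cv2, numpy as np
for n in ("scene","side"):
    p,d=optics.camera(n); cv2.imwrite(f"pics/{n}0.png",p); np.save(f"pics/{n}0.npy",d)
    print(n,optics.camera_info(n))
print(robot.get_obs())
E
```

```text
pics
scene {'mtx': array([[477.867036  ,   0.        , 281.44505031],
       [  0.        , 477.867036  , 210.35130289],
       [  0.        ,   0.        ,   1.        ]]), 'position': array([ 1.03012494, -0.35733065,  1.35288826]), 'rotation': array([ 0.87701018,  0.42654408, -0.09262543, -0.20083279])}
side {'mtx': array([[487.59224887,   0.        , 274.4838918 ],
       [  0.        , 487.59224887, 210.13063815],
       [  0.        ,   0.        ,   1.        ]]), 'position': array([-0.08389187, -0.81864176,  1.19481324]), 'rotation': array([ 0.8674553 , -0.31916105,  0.12270159, -0.36138879])}
{'time': 0.1, 'q': array([-1.78520277e-01,  5.28395459e-01,  1.43379205e+00, -3.32125712e-05,
        1.18137373e+00, -1.78500428e-01]), 'joint_velocities': array([-0.0019263 , -0.00233378, -0.00110714, -0.00017475,  0.00091187,
       -0.00121792]), 'joint_torque': array([-3.02360622e-04, -4.40987206e+01, -1.77151054e+01,  6.34850166e-02,
        5.34114777e-02, -3.85449334e-05]), 'position': array([6.24335754e-01, 1.27110938e-04, 2.21650115e-01]), 'tool_rot': array([1.15447120e-04, 7.07793307e-01, 1.10349141e-04, 7.06419570e-01]), 'ft_force': array([-0.02368264,  0.39530475, -0.72445784]), 'moment': array([-0.02962559,  0.10045629, -0.02512955]), 'grip_width': 0.08678493650354709}
```

View pics/scene0.png

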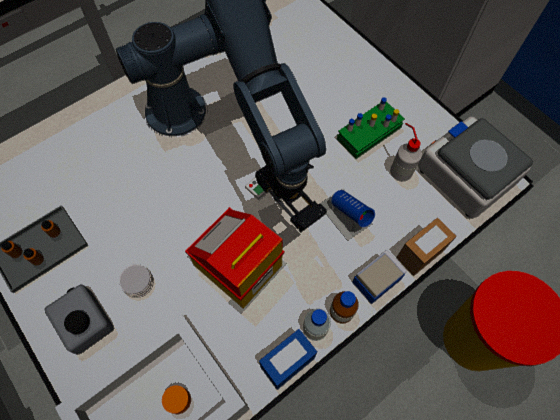

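View pics/side0.png

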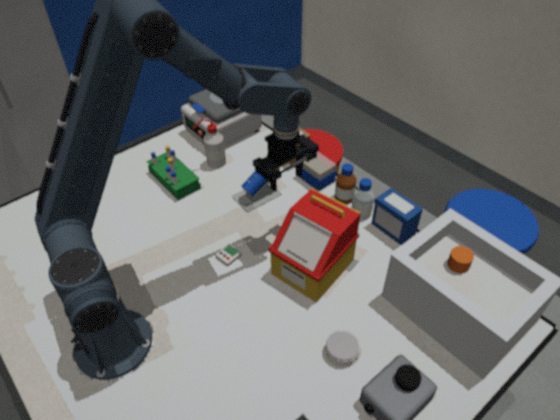

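Scene view: beaker at about (352,208), mouth towards the lower right; bin at (235,255), with its flap facing upper left at (222,235); timer at (258,185). The side view shows the bin at (315,240) and the beaker at (257,180). Next I fit models to the depth points.

```bash
cat > h.py <<'E'
import numpy as np, cv2
from scipy.spatial.transform import Rotation as R
from scipy.optimize import least_squares
from rig import robot, optics
def cloud(n,d,pose=None):
    i=optics.camera_info(n); K=i["mtx"]; v,u=np.mgrid[:420,:560]
    P=np.stack([(u-K[0,2])/K[0,0]*d,(v-K[1,2])/K[1,1]*d,d],-1)
    if n=="wrist":
        T=i["tool_from_camera"]; P=P@T[:3,:3].T+T[:3,3]
        return P@R.from_quat(pose["tool_rot"]).as_matrix().T+pose["position"]
    return P@R.from_quat(i["rotation"]).as_matrix().T+i["position"]
def fit_cup(pts,x0):
    # x0: cx,cy,cz,yaw,elev
    def res(x):
        a=np.array([np.cos(x[3])*np.cos(x[4]),np.sin(x[3])*np.cos(x[4]),np.sin(x[4])])
        r=pts-x[:3]; t=r@a; rad=np.linalg.norm(r-np.outer(t,a),axis=1)
        return np.r_[rad-0.029, np.maximum(np.abs(t)-.0675,0)]
    return least_squares(res,x0,loss="soft_l1",f_scale=.003)
E
python3 - <<'E'
from h import *
A={}
for n,boxes in (("scene",dict(cup=(185,225,325,380),bin=(200,305,180,290),tim=(170,200,240,275))),("side",dict(cup=(150,200,235,275),bin=(185,300,260,365),tim=(240,268,210,245)))):
    im=cv2.imread(f"pics/{n}0.png"); P=cloud(n,np.load(f"pics/{n}0.npy")); d=np.load(f"pics/{n}0.npy")
    h=cv2.cvtColor(im,cv2.COLOR_BGR2HSV).astype(int)
    for k,(r0,r1,c0,c1) in boxes.items():
        s=np.s_[r0:r1,c0:c1]; H=h[s]; p=P[s]
        ok=(d[s]>0)
        if k=="cup": ok&=(H[...,0]>100)&(H[...,0]<130)&(H[...,1]>120)&(p[...,2]>.02)&(p[...,2]<.16)
        elif k=="bin": ok&=((H[...,0]<35)|(H[...,0]>170))&(H[...,1]>120)&(p[...,2]>.01)
        else: ok&=(p[...,2]>.01)&(p[...,2]<.03)
        q=p[ok]; A[n,k]=q
        print(n,k,len(q),q.min(0).round(3),q.max(0).round(3),np.median(q,0).round(3))
    print("table z",np.median(P[300:320,150:180,2]) )
c=np.vstack([A["scene","cup"],A["side","cup"]]); 
for s in("scene","side"):
    q=A[s,"cup"]
for q in (A["scene","cup"],c):
  for yaw in np.arange(-3,3.2,1.0):
    f=fit_cup(q,np.r_[np.median(q,0)-[0,0,.01],yaw,.52]); print("cup",f.x.round(4),f.cost*1e6)
# bin: surfaces
def res(x,q):
    c,s=np.cos(x[2]),np.sin(x[2]); r=q[:,:2]-x[:2]
    X=c*r[:,0]+s*r[:,1]; Y=-s*r[:,0]+c*r[:,1]; Z=q[:,2]+x[3]
    # signed distance of convex body
    D=np.stack([X-.1,-X-.1,Y-.085,-Y-.085,Z-.212,(-X+Z-.220)/2**.5],1)
    return D.max(1)
for q in (A["scene","bin"],A["side","bin"],np.vstack([A["scene","bin"],A["side","bin"]])):
  for yaw in np.arange(-3,3.2,1.5):
    f=least_squares(lambda x:np.r_[res(x,q),x[3]*10],np.r_[np.median(q,0)[:2],yaw,0],loss="soft_l1",f_scale=.004); print("bin",f.x.round(4),f.cost/len(q)*1e6)
E
```

```text
scene cup 765 [0.607 0.166 0.042] [0.752 0.228 0.139] [0.69  0.191 0.093]
scene bin 4796 [ 0.474 -0.269  0.01 ] [ 0.711 -0.057  0.237] [ 0.644 -0.173  0.208]
scene tim 197 [0.39  0.009 0.01 ] [0.454 0.054 0.026] [0.422 0.03  0.017]
table z -0.001213255672316449
side cup 290 [0.608 0.169 0.047] [0.686 0.216 0.106] [0.643 0.185 0.082]
side bin 4428 [ 0.472 -0.27   0.01 ] [0.887 0.002 0.239] [ 0.597 -0.212  0.164]
side tim 305 [0.385 0.008 0.01 ] [0.453 0.071 0.028] [0.417 0.038 0.019]
table z 0.0011352902947282528
cup [ 0.6809  0.2003  0.0779 -3.2156 -0.5339] 1474.1686722807833
cup [ 0.6809  0.2003  0.0779 -3.2156 -0.5339] 1474.1686722819193
cup [ 0.6809  0.2003  0.0779 -0.074   0.5339] 1474.168672366469
cup [ 0.6809  0.2003  0.0779 -0.074   0.5339] 1474.1686722790184
cup [ 0.6809  0.2003  0.0779 -0.074   0.5339] 1474.1686722803636
cup [ 0.6809  0.2003  0.0779  3.0676 -0.5339] 1474.1686722788133
cup [ 0.6809  0.2003  0.0779  3.0676 -0.5339] 1474.1686722822524
cup [ 0.6791  0.1889  0.1033 -2.9795 -0.0781] 20331.534755674846
cup [ 0.6804  0.2004  0.0784 -3.2148 -0.5206] 2731.109339449511
[... 540 characters left out ...]
 -1.9070e-01  1.7377e+00 -8.0000e-04] 28.970435888193357
bin [ 6.453e-01 -1.533e-01  3.303e+00 -8.000e-04] 36.30979598736768
bin [ 0.5921 -0.1621 -2.9511 -0.0447] 42.0753724013127
bin [ 0.5765 -0.1479 -1.3672 -0.005 ] 36.414412436435335
bin [ 0.5915 -0.1623  0.1903 -0.0023] 18.84039491363309
bin [ 0.5853 -0.1872  1.6659 -0.0046] 54.408716666030735
bin [ 0.5921 -0.1621  3.3321 -0.0447] 42.0753724016756
bin [ 0.6242 -0.157  -2.9859 -0.0055] 47.733093727039034
bin [ 0.591  -0.1442 -1.3618 -0.0032] 34.589053062422074
bin [ 5.915e-01 -1.626e-01  1.921e-01 -4.000e-04] 11.275834554513883
bin [ 0.5971 -0.1782  1.2971 -0.0023] 43.39918305896565
bin [ 0.6244 -0.157   3.2961 -0.0055] 47.732937511717395
```

Beaker mid is about (0.680, 0.200, 0.078) with yaw −0.073, which agrees with the seat height of 78.8 mm. The bin is at (0.592, −0.163) with yaw 0.193. I'll plan the pre-grasp from this.

```bash
cat >> h.py <<'E'
CUP=np.array([.6804,.2004,.0788]); CYAW=-.0735; BIN=np.array([.5917,-.1628,0]); BYAW=.193
GOFF=-.028; PHI=np.deg2rad(75); SIGN=1
def axes(yaw,elev):
    return np.array([np.cos(yaw)*np.cos(elev),np.sin(yaw)*np.cos(elev),np.sin(elev)])
def tool_for_cup(mid,yaw,elev,back=0.):
    """TCP pose (p,Rot) holding a cup with given mid, yaw, elevation (rad)."""
    a=axes(yaw,elev); f=axes(yaw,elev-PHI); z=SIGN*np.array([-np.sin(yaw),np.cos(yaw),0])
    return mid+GOFF*a+(.019-back)*f, R.from_matrix(np.stack([f,np.cross(z,f),z],1))
def bin_cup(mx,mz,elev):
    """mouth x,z (mm, bin frame), elev deg -> mid,yaw,elev"""
    e=np.deg2rad(elev); m=BIN+np.array([np.cos(BYAW)*mx,np.sin(BYAW)*mx,mz])/1000
    return m-.0675*axes(BYAW,e),BYAW,e
def rows(start,goals,grip):
    """goals: list of (p,R,nrows); straight line + slerp; prints tool-frame rows"""
    p0,r0=start
    for p1,r1,n in goals:
        w=(r0.inv()*r1).as_rotvec(); out=[]
        for k in range(n):
            pa=p0+(p1-p0)*k/n; rk=r0*R.from_rotvec(w*k/n)
            out.append(np.r_[rk.inv().apply((p1-p0)/n)*100,w/n,grip])
        print(f"-- {n} rows, step {np.linalg.norm(p1-p0)/n*1000:.0f}mm {np.degrees(np.linalg.norm(w))/n:.1f}deg to",p1.round(3))
        print("["+", ".join("["+", ".join(f"{v:.3g}" if abs(v)>=.0005 else "0" for v in o)+"]" for o in out)+"]")
        p0,r0=p1,r1
def now():
    o=robot.get_obs(); print("t",round(o["time"],2),"p",o["position"].round(4),"q",o["q"].round(2),"F",o["ft_force"].round(1),"w",round(o["grip_width"],4)); return o["position"],R.from_quat(o["tool_rot"])
E
python3 - <<'E'
from h import *
print(optics.camera_info("wrist")["tool_from_camera"].round(3))
s=now()
import h
for sg in(1,-1):
    h.SIGN=sg
    p,r=tool_for_cup(CUP,CYAW,np.pi/6,.11)
    rows(s,[(p,r,12)],8.7)
E
```

```text
[[ 0.001 -0.248  0.969 -0.162]
 [-0.    -0.969 -0.248  0.067]
 [ 1.     0.    -0.001 -0.001]
 [ 0.     0.     0.     1.   ]]
t 0.1 p [6.243e-01 1.000e-04 2.217e-01] q [-0.18  0.53  1.43 -0.    1.18 -0.18] F [-0.   0.4 -0.7] w 0.0868
-- 12 rows, step 19mm 7.9deg to [0.592 0.207 0.129]
[[0.772, 1.72, -0.268, -0.118, -0.0489, -0.0527, 8.7], [0.671, 1.78, -0.0962, -0.118, -0.0489, -0.0527, 8.7], [0.575, 1.82, 0.0855, -0.118, -0.0489, -0.0527, 8.7], [0.488, 1.82, 0.274, -0.118, -0.0489, -0.0527, 8.7], [0.411, 1.8, 0.466, -0.118, -0.0489, -0.0527, 8.7], [0.344, 1.76, 0.657, -0.118, -0.0489, -0.0527, 8.7], [0.29, 1.68, 0.845, -0.118, -0.0489, -0.0527, 8.7], [0.25, 1.59, 1.02, -0.118, -0.0489, -0.0527, 8.7], [0.224, 1.47, 1.19, -0.118, -0.0489, -0.0527, 8.7], [0.212, 1.33, 1.35, -0.118, -0.0489, -0.0527, 8.7], [0.215, 1.18, 1.49, -0.118, -0.0489, -0.0527, 8.7], [0.233, 1.01, 1.6, -0.118, -0.0489, -0.0527, 8.7]]
-- 12 rows, step 19mm 8.5deg to [0.592 0.207 0.129]
[[0.772, 1.72, -0.268, 0.129, -0.0537, 0.0498, 8.7], [0.834, 1.63, -0.528, 0.129, -0.0537, 0.0498, 8.7], [0.878, 1.5, -0.777, 0.129, -0.0537, 0.0498, 8.7], [0.901, 1.34, -1.01, 0.129, -0.0537, 0.0498, 8.7], [0.903, 1.15, -1.22, 0.129, -0.0537, 0.0498, 8.7], [0.885, 0.941, -1.4, 0.129, -0.0537, 0.0498, 8.7], [0.847, 0.706, -1.56, 0.129, -0.0537, 0.0498, 8.7], [0.789, 0.456, -1.68, 0.129, -0.0537, 0.0498, 8.7], [0.713, 0.196, -1.76, 0.129, -0.0537, 0.0498, 8.7], [0.62, -0.0672, -1.8, 0.129, -0.0537, 0.0498, 8.7], [0.513, -0.329, -1.81, 0.129, -0.0537, 0.0498, 8.7], [0.394, -0.583, -1.77, 0.129, -0.0537, 0.0498, 8.7]]
```

>>> arm_command(plan=[[0.77,1.72,-0.27,-0.118,-0.049,-0.053,8.7],[0.67,1.78,-0.1,-0.118,-0.049,-0.053,8.7],[0.58,1.82,0.09,-0.118,-0.049,-0.053,8.7],[0.49,1.82,0.27,-0.118,-0.049,-0.053,8.7],[0.41,1.8,0.47,-0.118,-0.049,-0.053,8.7],[0.34,1.76,0.66,-0.118,-0.049,-0.053,8.7],[0.29,1.68,0.85,-0.118,-0.049,-0.053,8.7],[0.25,1.59,1.02,-0.118,-0.049,-0.053,8.7],[0.22,1.47,1.19,-0.118,-0.049,-0.053,8.7],[0.21,1.33,1.35,-0.118,-0.049,-0.053,8.7],[0.22,1.18,1.49,-0.118,-0.049,-0.053,8.7],[0.23,1.01,1.6,-0.118,-0.049,-0.053,8.7]])

```text
time: 1.6
position: [0.6088, 0.221, 0.1653]
tool_rot: [-0.631, 0.334, 0.266, 0.647]
ft_force: [0.8, -0.4, 0.1]
grip_width: 0.0872
```

```bash
python3 - <<'E'
from h import *
s=now(); o=robot.get_obs()
im,d=optics.camera("wrist"); cv2.imwrite("pics/w1.png",im); np.save("pics/w1.npy",d)
P=cloud("wrist",d,o); H=cv2.cvtColor(im,cv2.COLOR_BGR2HSV).astype(int)
ok=(d>0)&(H[...,0]>100)&(H[...,0]<130)&(H[...,1]>120)&(np.linalg.norm(P-CUP,axis=-1)<.085)
q=P[ok]; print(len(q)); f=fit_cup(q,np.r_[CUP,CYAW,.52]); print("wrist fit",f.x.round(4),f.cost/len(q)*1e6)
# scene view again
im2,d2=optics.camera("scene"); P2=cloud("scene",d2); H=cv2.cvtColor(im2,cv2.COLOR_BGR2HSV).astype(int)
ok=(d2>0)&(H[...,0]>100)&(H[...,0]<130)&(H[...,1]>120)&(np.linalg.norm(P2-CUP,axis=-1)<.085)
q2=P2[ok]; f=fit_cup(q2,np.r_[CUP,CYAW,.52]); print("scene fit",f.x.round(4),f.cost/len(q2)*1e6)
a=axes(f.x[3],f.x[4])
for n,qq in(("w",q),("s",q2)): print(n,np.percentile((qq-CUP)@axes(CYAW,np.pi/6),[1,5,95,99]).round(4))
p,r=tool_for_cup(CUP,CYAW,np.pi/6,.11)
rows(s,[(p,r,1)],8.7)
E
```

```text
t 1.6 p [0.6088 0.221  0.1653] q [ 0.3   0.55  1.9  -1.43  0.27  0.15] F [ 0.8 -0.4  0.1] w 0.0872
6245
wrist fit [ 0.6777  0.2011  0.0775 -0.0617  0.5202] 0.2520922612585998
scene fit [ 0.6813  0.2003  0.0783 -0.075   0.5374] 1.8183300416465633
w [-0.0701 -0.0675  0.0332  0.0396]
s [-0.066  -0.0597  0.0661  0.0683]
-- 1 rows, step 42mm 5.5deg to [0.592 0.207 0.129]
[[1.82, 3.51, -1.49, -0.00346, -0.0303, -0.0918, 8.7]]
```

View pics/w1.png

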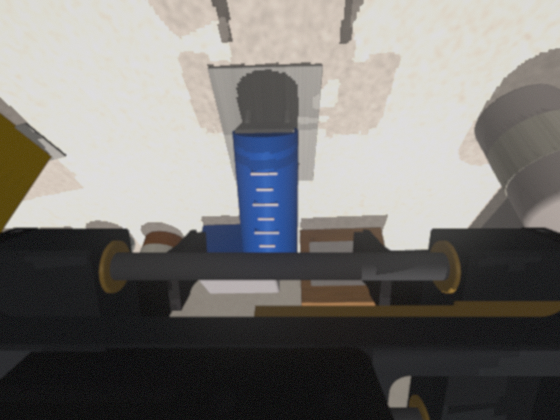

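The wrist view shows the beaker at about (268,190), centred between the fingers. Its foot is at the top and its flanks are free. However, j4 sits at its limit (−1.43) with j5 near 0, because 45° below level is too flat for the fingers here. I'll re-tilt steeper (fingers about square to the axis), which brings j4 back to 0.

```bash
sed -i 's/^CUP=.*CYAW=-.0735;/CUP=np.array([.6797,.2006,.0785]); CYAW=-.068;/; s/^GOFF=.*/GOFF=-.040; PHI=np.deg2rad(85); SIGN=1/' h.py; python3 - <<'E'
from h import *
import h
s=now()
h.PHI=np.deg2rad(105); p,r=tool_for_cup(CUP,CYAW,np.pi/6,.13)
rows(s,[(p,r,8)],8.7)
E
```

```text
t 1.7 p [0.6093 0.2218 0.1661] q [ 0.3   0.55  1.9  -1.43  0.27  0.16] F [ 0.6  0.1 -0.1] w 0.087
-- 8 rows, step 2mm 3.1deg to [0.616 0.205 0.166]
[[0.0766, -0.0792, -0.201, -0.00237, -0.00365, 0.0542, 8.7], [0.0715, -0.0828, -0.201, -0.00237, -0.00365, 0.0542, 8.7], [0.0662, -0.086, -0.202, -0.00237, -0.00365, 0.0542, 8.7], [0.0607, -0.089, -0.202, -0.00237, -0.00365, 0.0542, 8.7], [0.055, -0.0916, -0.203, -0.00237, -0.00365, 0.0542, 8.7], [0.0493, -0.094, -0.203, -0.00237, -0.00365, 0.0542, 8.7], [0.0434, -0.096, -0.204, -0.00237, -0.00365, 0.0542, 8.7], [0.0374, -0.0977, -0.204, -0.00237, -0.00365, 0.0542, 8.7]]
```

>>> arm_command(plan=[[0.07,-0.08,-0.2,-0.002,-0.004,0.054,8.7],[0.07,-0.08,-0.2,-0.002,-0.004,0.054,8.7],[0.07,-0.09,-0.2,-0.002,-0.004,0.054,8.7],[0.06,-0.09,-0.2,-0.002,-0.004,0.054,8.7],[0.05,-0.09,-0.2,-0.002,-0.004,0.054,8.7],[0.05,-0.09,-0.2,-0.002,-0.004,0.054,8.7],[0.04,-0.1,-0.2,-0.002,-0.004,0.054,8.7],[0.04,-0.1,-0.2,-0.002,-0.004,0.054,8.7]])

```text
time: 2.7
position: [0.6087, 0.197, 0.1594]
tool_rot: [-0.538, 0.459, 0.405, 0.579]
ft_force: [0.0, 0.4, -1.3]
grip_width: 0.0873
```

```bash
python3 - <<'E'
from h import *
import h
s=now()
f=s[1].as_matrix()[:,0]; print("finger elev",np.degrees(np.arcsin(f[2])))
h.PHI=np.deg2rad(105); p,r=tool_for_cup(CUP,CYAW,np.pi/6,.13)
rows(s,[(p,r,4)],8.7)
E
```

```text
t 2.7 p [0.6087 0.197  0.1594] q [ 0.17  0.55  1.64 -0.1   0.71 -1.23] F [ 0.   0.4 -1.3] w 0.0873
finger elev -75.48095010347897
-- 4 rows, step 3mm 0.4deg to [0.616 0.205 0.166]
[[-0.11, -0.209, 0.216, -0.00685, -0.00195, -0.0021, 8.7], [-0.109, -0.211, 0.214, -0.00685, -0.00195, -0.0021, 8.7], [-0.108, -0.212, 0.213, -0.00685, -0.00195, -0.0021, 8.7], [-0.107, -0.214, 0.212, -0.00685, -0.00195, -0.0021, 8.7]]
```

```bash
sed -i 's/^GOFF=.*/GOFF=-.040; PHI=np.deg2rad(90); SIGN=1/' h.py; python3 - <<'E'
from h import *
s=now()
p,r=tool_for_cup(CUP,CYAW,np.pi/6,.10)
rows(s,[(p,r,6)],8.7)
E
```

```text
t 2.7 p [0.6087 0.197  0.1594] q [ 0.17  0.55  1.64 -0.1   0.71 -1.23] F [ 0.   0.4 -1.3] w 0.0873
-- 6 rows, step 5mm 2.6deg to [0.605 0.206 0.129]
[[0.476, 0.205, 0.139, -0.00437, -0.00189, -0.045, 8.7], [0.466, 0.226, 0.139, -0.00437, -0.00189, -0.045, 8.7], [0.456, 0.246, 0.139, -0.00437, -0.00189, -0.045, 8.7], [0.445, 0.266, 0.139, -0.00437, -0.00189, -0.045, 8.7], [0.433, 0.285, 0.139, -0.00437, -0.00189, -0.045, 8.7], [0.42, 0.304, 0.14, -0.00437, -0.00189, -0.045, 8.7]]
```

>>> arm_command(plan=[[0.48,0.2,0.14,-0.004,-0.002,-0.045,8.7],[0.47,0.23,0.14,-0.004,-0.002,-0.045,8.7],[0.46,0.25,0.14,-0.004,-0.002,-0.045,8.7],[0.44,0.27,0.14,-0.004,-0.002,-0.045,8.7],[0.43,0.28,0.14,-0.004,-0.002,-0.045,8.7],[0.42,0.3,0.14,-0.004,-0.002,-0.045,8.7],[0,0,0,0,0,0,8.7]])

```text
time: 3.58
position: [0.6024, 0.1982, 0.1237]
tool_rot: [-0.593, 0.383, 0.327, 0.628]
ft_force: [0.0, -0.1, -0.1]
grip_width: 0.0869
```

```bash
python3 - <<'E'
from h import *
s=now(); o=robot.get_obs()
im,d=optics.camera("wrist"); P=cloud("wrist",d,o); H=cv2.cvtColor(im,cv2.COLOR_BGR2HSV).astype(int)
ok=(d>0)&(H[...,0]>100)&(H[...,0]<130)&(H[...,1]>120)&(np.linalg.norm(P-CUP,axis=-1)<.085)
q=P[ok]; print(len(q)); f=fit_cup(q,np.r_[CUP,CYAW,.52]); print("wrist fit",f.x.round(4),f.cost/len(q)*1e6, np.percentile((q-CUP)@axes(CYAW,np.pi/6),[1,99]))
p,r=tool_for_cup(CUP,CYAW,np.pi/6,0)
rows(s,[(p,r,9)],8.7)
E
```

```text
t 3.58 p [0.6024 0.1982 0.1237] q [ 0.21  0.59  1.87 -0.67  0.24 -0.65] F [ 0.  -0.1 -0.1] w 0.0869
5268
wrist fit [ 0.6777  0.201   0.0775 -0.0619  0.5191] 0.17411254741016713 [-0.06931539  0.03036693]
-- 9 rows, step 11mm 0.2deg to [0.655 0.202 0.042]
[[1.07, -0.0489, 0.0968, -0.00264, -0.00115, -0.000597, 8.7], [1.07, -0.0485, 0.0954, -0.00264, -0.00115, -0.000597, 8.7], [1.07, -0.0481, 0.0941, -0.00264, -0.00115, -0.000597, 8.7], [1.07, -0.0477, 0.0927, -0.00264, -0.00115, -0.000597, 8.7], [1.07, -0.0473, 0.0913, -0.00264, -0.00115, -0.000597, 8.7], [1.07, -0.0469, 0.09, -0.00264, -0.00115, -0.000597, 8.7], [1.07, -0.0465, 0.0886, -0.00264, -0.00115, -0.000597, 8.7], [1.07, -0.0461, 0.0873, -0.00264, -0.00115, -0.000597, 8.7], [1.07, -0.0457, 0.0859, -0.00264, -0.00115, -0.000597, 8.7]]
```

```bash
sed -i 's/^CUP=.*CYAW=-.068;/CUP=np.array([.679,.2008,.078]); CYAW=-.065;/; s/^GOFF=.*/GOFF=-.040; PHI=np.deg2rad(95); SIGN=1/' h.py; python3 - <<'E'
from h import *
s=now()
p,r=tool_for_cup(CUP,CYAW,np.pi/6,.08)
p2,r2=tool_for_cup(CUP,CYAW,np.pi/6,.0)
rows(s,[(p,r,4),(p2,r2,8)],8.7)
E
```

```text
t 3.62 p [0.6034 0.1984 0.1244] q [ 0.21  0.59  1.86 -0.67  0.24 -0.65] F [-0.5  0.2 -0.2] w 0.0869
-- 4 rows, step 5mm 1.3deg to [0.619 0.205 0.113]
[[0.424, -0.179, 0.193, -0.00691, -0.00253, 0.0209, 8.7], [0.421, -0.189, 0.19, -0.00691, -0.00253, 0.0209, 8.7], [0.417, -0.199, 0.188, -0.00691, -0.00253, 0.0209, 8.7], [0.413, -0.209, 0.185, -0.00691, -0.00253, 0.0209, 8.7]]
-- 8 rows, step 10mm 0.0deg to [0.652 0.203 0.041]
[[1, 0, 0, 0, 0, 0, 8.7], [1, 0, 0, 0, 0, 0, 8.7], [1, 0, 0, 0, 0, 0, 8.7], [1, 0, 0, 0, 0, 0, 8.7], [1, 0, 0, 0, 0, 0, 8.7], [1, 0, 0, 0, 0, 0, 8.7], [1, 0, 0, 0, 0, 0, 8.7], [1, 0, 0, 0, 0, 0, 8.7]]
```

>>> arm_command(plan=[[0.42,-0.18,0.19,-0.007,-0.003,0.021,8.7],[0.42,-0.19,0.19,-0.007,-0.003,0.021,8.7],[0.42,-0.2,0.19,-0.007,-0.003,0.021,8.7],[0.41,-0.21,0.19,-0.007,-0.003,0.021,8.7],[0,0,0,0,0,0,8.7],[1,0,0,0,0,0,8.7],[1,0,0,0,0,0,8.7],[1,0,0,0,0,0,8.7],[1,0,0,0,0,0,8.7]])

```text
time: 4.75
position: [0.6397, 0.2022, 0.0771]
tool_rot: [-0.58, 0.401, 0.36, 0.611]
ft_force: [0.1, -0.2, 0.1]
grip_width: 0.0871
```

```bash
python3 - <<'E'
from h import *
s=now()
p2,r2=tool_for_cup(CUP,CYAW,np.pi/6,.0)
rows(s,[(p2,r2,5)],8.7)
E
```

```text
t 4.75 p [0.6397 0.2022 0.0771] q [ 0.19  0.69  1.75 -0.35  0.3  -1.  ] F [ 0.1 -0.2  0.1] w 0.0871
-- 5 rows, step 8mm 0.1deg to [0.652 0.203 0.041]
[[0.765, 0.0747, 0.0206, -0.00189, 0.000662, -0.000696, 8.7], [0.765, 0.0752, 0.0212, -0.00189, 0.000662, -0.000696, 8.7], [0.765, 0.0757, 0.0219, -0.00189, 0.000662, -0.000696, 8.7], [0.765, 0.0762, 0.0225, -0.00189, 0.000662, -0.000696, 8.7], [0.765, 0.0767, 0.0232, -0.00189, 0.000662, -0.000696, 8.7]]
```

>>> arm_command(plan=[[0.77,0.08,0.02,-0.002,0,0,8.7],[0.77,0.08,0.02,-0.002,0,0,8.7],[0.77,0.08,0.02,-0.002,0,0,8.7],[0.77,0.08,0.02,-0.002,0,0,8.7],[0.77,0.08,0.02,-0.002,0,0,8.7],[0,0,0,0,0,0,8.7]])

```text
time: 5.5
position: [0.6527, 0.2025, 0.0362]
tool_rot: [-0.583, 0.4, 0.363, 0.608]
ft_force: [-0.1, 0.2, -0.5]
grip_width: 0.087
```

```bash
python3 - <<'E'
from h import *
s=now()
p2,r2=tool_for_cup(CUP,CYAW,np.pi/6,.0)
rows(s,[(p2,r2,1)],8.7)
a,_=optics.camera("wrist"); b,_=optics.camera("side")
cv2.imwrite("pics/g1.png",np.hstack([cv2.resize(a,(400,300)),cv2.resize(b[120:240,200:360],(400,300))]))
E
```

```text
t 5.5 p [0.6527 0.2025 0.0362] q [ 0.18  0.77  1.72 -0.42  0.25 -0.94] F [-0.1  0.2 -0.5] w 0.087
-- 1 rows, step 5mm 0.4deg to [0.652 0.203 0.041]
[[-0.423, -0.167, 0.00372, 0.0016, 0.00295, -0.00554, 8.7]]
```

View pics/g1.png

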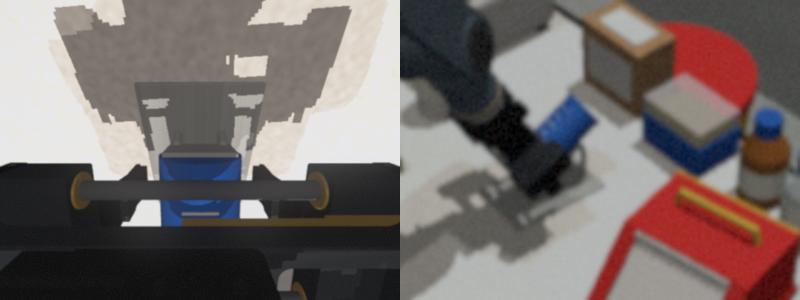

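The fingers straddle the beaker near its foot (beaker at columns 160–240, fingers at about 130 and 270 in the left half). I'll back off 4 mm and close.

>>> arm_command(plan=[[-0.4,-0.15,0,0,0.003,-0.005,8.7],[0,0,0,0,0,0,5.5],[0,0,0,0,0,0,5.5],[0,0,0,0,0,0,5.5],[0,0,0,0,0,0,5.5],[0,0,0,0,0,0,5.5],[0,0,0,0,0,0,5.5],[0,0,0,0,0,0,5.5]], grip_force=35)

```text
time: 6.6
position: [0.6528, 0.2027, 0.0429]
tool_rot: [-0.585, 0.398, 0.36, 0.608]
ft_force: [-0.8, -0.1, 0.3]
grip_width: 0.0563
```

```bash
python3 - <<'E'
from h import *
s=now(); np.save("grasp.npy",np.r_[s[0],s[1].as_quat()])
print(s[1].as_quat().round(4), np.degrees(np.arcsin(s[1].as_matrix()[2,0])))
E
```

```text
t 6.6 p [0.6528 0.2027 0.0429] q [ 0.19  0.76  1.73 -0.44  0.25 -0.92] F [-0.8 -0.1  0.3] w 0.0563
[-0.5846  0.398   0.36    0.6085] -64.85868372298486
```

Gripped at 56 mm opening. Next: lift straight up, then move round to the front of the bin with the beaker still mouth-up.

```bash
cat >> h.py <<'E'
def cuprot(yaw,elev):
    a=axes(yaw,elev); y=np.array([-np.sin(yaw),np.cos(yaw),0]); return R.from_matrix(np.stack([a,y,np.cross(a,y)],1))
def tool_from_cup(mid,yaw,elev):
    g=np.load("grasp.npy"); rg=R.from_quat(g[3:]); rc=cuprot(CYAW,np.pi/6)
    rel=rc.inv()*rg; off=rc.inv().apply(g[:3]-CUP); r=cuprot(yaw,elev)
    return mid+r.apply(off), r*rel
E
python3 - <<'E'
from h import *
s=now(); g=tool_from_cup(CUP,CYAW,np.pi/6)
up=tool_from_cup(CUP+[0,0,.15],CYAW,np.pi/6)
w=tool_from_cup(np.array([.48,.10,.27]),.0,np.radians(22))
v=tool_from_cup(np.array([.40,-.06,.27]),.1,np.radians(15))
rows(s,[(*up,6),(*w,6)],5.5)
E
```

```text
t 6.6 p [0.6528 0.2027 0.0429] q [ 0.19  0.76  1.73 -0.44  0.25 -0.92] F [-0.8 -0.1  0.3] w 0.0563
-- 6 rows, step 25mm 0.0deg to [0.653 0.203 0.193]
[[-2.26, -1.06, -0.000589, 0, 0, 0, 5.5], [-2.26, -1.06, -0.000589, 0, 0, 0, 5.5], [-2.26, -1.06, -0.000589, 0, 0, 0, 5.5], [-2.26, -1.06, -0.000589, 0, 0, 0, 5.5], [-2.26, -1.06, -0.000589, 0, 0, 0, 5.5], [-2.26, -1.06, -0.000589, 0, 0, 0, 5.5]]
-- 6 rows, step 39mm 1.5deg to [0.449 0.1   0.239]
[[-2.09, 2.64, -1.92, -0.0101, -0.00395, 0.0233, 5.5], [-2.03, 2.71, -1.89, -0.0101, -0.00395, 0.0233, 5.5], [-1.98, 2.78, -1.85, -0.0101, -0.00395, 0.0233, 5.5], [-1.92, 2.84, -1.81, -0.0101, -0.00395, 0.0233, 5.5], [-1.86, 2.9, -1.78, -0.0101, -0.00395, 0.0233, 5.5], [-1.8, 2.96, -1.74, -0.0101, -0.00395, 0.0233, 5.5]]
```

>>> arm_command(plan=[[-1.1,-0.5,0,0,0,0,5.5],[-2.2,-1.05,0,0,0,0,5.5],[-2.2,-1.05,0,0,0,0,5.5],[-2.2,-1.05,0,0,0,0,5.5],[-2.2,-1.05,0,0,0,0,5.5],[-2.2,-1.05,0,0,0,0,5.5],[-1.1,-0.5,0,0,0,0,5.5]])

```text
time: 7.48
position: [0.6498, 0.2028, 0.1932]
tool_rot: [-0.583, 0.401, 0.363, 0.607]
ft_force: [-0.3, 0.2, -0.9]
grip_width: 0.0566
```

```bash
python3 - <<'E'
from h import *
s=now(); print(np.degrees(np.arcsin(s[1].as_matrix()[2,0])))
w=tool_from_cup(np.array([.50,.10,.27]),.0,np.radians(15))
v=tool_from_cup(np.array([.41,-.05,.27]),.1,np.radians(10))
rows(s,[(*w,6),(*v,5)],5.5)
a,_=optics.camera("scene"); b,_=optics.camera("side")
cv2.imwrite("pics/l1.png",np.hstack([cv2.resize(a[120:300,180:420],(400,300)),cv2.resize(b[60:240,150:390],(400,300))]))
E
```

```text
t 7.47 p [0.6498 0.2028 0.1932] q [ 0.19  0.52  1.64 -0.19  0.57 -1.18] F [-0.3  0.2 -0.9] w 0.0566
-65.39924185760154
-- 6 rows, step 36mm 2.5deg to [0.466 0.1   0.243]
[[-1.98, 2.34, -1.9, -0.0103, -0.00329, 0.042, 5.5], [-1.89, 2.45, -1.87, -0.0103, -0.00329, 0.042, 5.5], [-1.79, 2.54, -1.84, -0.0103, -0.00329, 0.042, 5.5], [-1.69, 2.63, -1.8, -0.0103, -0.00329, 0.042, 5.5], [-1.58, 2.72, -1.77, -0.0103, -0.00329, 0.042, 5.5], [-1.47, 2.8, -1.74, -0.0103, -0.00329, 0.042, 5.5]]
-- 5 rows, step 36mm 1.5deg to [ 0.373 -0.053  0.246]
[[-0.387, 1.81, -3.07, -0.0198, -0.00269, 0.0174, 5.5], [-0.363, 1.87, -3.03, -0.0198, -0.00269, 0.0174, 5.5], [-0.338, 1.94, -2.99, -0.0198, -0.00269, 0.0174, 5.5], [-0.311, 2, -2.95, -0.0198, -0.00269, 0.0174, 5.5], [-0.284, 2.07, -2.91, -0.0198, -0.00269, 0.0174, 5.5]]
```

View pics/l1.png

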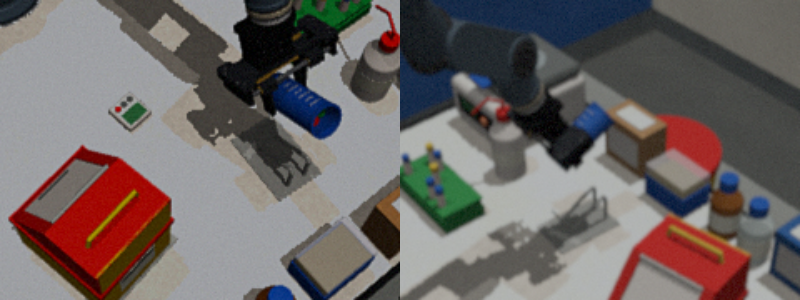

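Lifted cleanly; the beaker is held with the tubes inside, and the stand is empty at about (285,165) in the left half.

>>> arm_command(plan=[[-1,1.2,-1,-0.005,-0.002,0.02,5.5],[-2.0,2.4,-1.9,-0.01,-0.003,0.042,5.5],[-1.9,2.5,-1.87,-0.01,-0.003,0.042,5.5],[-1.8,2.5,-1.84,-0.01,-0.003,0.042,5.5],[-1.7,2.6,-1.8,-0.01,-0.003,0.042,5.5],[-1.6,2.7,-1.77,-0.01,-0.003,0.042,5.5],[-0.7,1.4,-0.9,-0.005,-0.002,0.02,5.5]])

```text
time: 8.45
position: [0.456, 0.096, 0.2403]
tool_rot: [0.538, -0.459, -0.461, -0.536]
ft_force: [0.4, -0.7, -1.5]
grip_width: 0.0566
```

```bash
cat >> h.py <<'E'
def cupnow():
    """cup mid, axis, mouth in world and bin frame from tool pose"""
    p,r=now(); g=np.load("grasp.npy"); rg=R.from_quat(g[3:]); rc=cuprot(CYAW,np.pi/6)
    mid=p+r.apply(rg.inv().apply(CUP-g[:3])); a=(r*rg.inv()*rc).as_matrix()[:,0]
    m=mid+.0675*a; d=m-BIN; c,s=np.cos(BYAW),np.sin(BYAW)
    print("cup mid",mid.round(3),"yaw %.3f elev %.1f"%(np.arctan2(a[1],a[0]),np.degrees(np.arcsin(a[2]))),"mouth in bin (mm)",(np.array([c*d[0]+s*d[1],-s*d[0]+c*d[1],d[2]])*1000).round(1))
    return p,r
E
python3 - <<'E'
from h import *
s=cupnow()
v=tool_from_cup(np.array([.45,-.03,.26]),.1,np.radians(12))
w=tool_from_cup(*bin_cup(-125,185,8))
rows(s,[(*v,4),(*w,6)],5.5)
E
```

```text
t 8.45 p [0.456  0.096  0.2403] q [-0.04  0.23  1.9   0.01  0.86 -1.62] F [ 0.4 -0.7 -1.5] w 0.0566
cup mid [0.491 0.096 0.267] yaw 0.003 elev 13.7 mouth in bin (mm) [ 15.2 260.7 282.6]
-- 4 rows, step 34mm 1.5deg to [ 0.414 -0.033  0.235]
[[-0.0224, 1.06, -3.23, -0.0241, -0.00351, 0.00734, 5.5], [-0.0256, 1.14, -3.2, -0.0241, -0.00351, 0.00734, 5.5], [-0.0281, 1.22, -3.17, -0.0241, -0.00351, 0.00734, 5.5], [-0.0299, 1.3, -3.14, -0.0241, -0.00351, 0.00734, 5.5]]
-- 6 rows, step 33mm 1.1deg to [ 0.367 -0.207  0.153]
[[1.22, 1.25, -2.79, -0.0154, -0.00141, 0.0116, 5.5], [1.23, 1.27, -2.77, -0.0154, -0.00141, 0.0116, 5.5], [1.24, 1.3, -2.76, -0.0154, -0.00141, 0.0116, 5.5], [1.25, 1.33, -2.74, -0.0154, -0.00141, 0.0116, 5.5], [1.26, 1.36, -2.72, -0.0154, -0.00141, 0.0116, 5.5], [1.28, 1.39, -2.7, -0.0154, -0.00141, 0.0116, 5.5]]
```

>>> arm_command(plan=[[0,1.1,-3.2,-0.024,-0.004,0.007,5.5],[0,1.15,-3.2,-0.024,-0.004,0.007,5.5],[0,1.2,-3.2,-0.024,-0.004,0.007,5.5],[0,1.3,-3.1,-0.024,-0.004,0.007,5.5],[0.6,1.3,-2.9,-0.015,-0.001,0.012,5.5],[1.2,1.3,-2.8,-0.015,-0.001,0.012,5.5],[1.25,1.3,-2.75,-0.015,-0.001,0.012,5.5],[1.25,1.3,-2.7,-0.015,-0.001,0.012,5.5],[1.2,1.3,-2,-0.015,-0.001,0.012,5.5],[0.6,0.6,-1,-0.005,0,0,5.5]])

```text
time: 9.7
position: [0.3698, -0.1924, 0.1605]
tool_rot: [0.56, -0.433, -0.529, -0.468]
ft_force: [0.4, 0.3, -1.1]
grip_width: 0.0564
```

```bash
python3 - <<'E'
from h import *
s=cupnow()
v=tool_from_cup(*bin_cup(-105,165,0))
w=tool_from_cup(*bin_cup(-40,164,0))
x=tool_from_cup(*bin_cup(-32,145,-20))
rows(s,[(*v,3),(*w,5),(*x,4)],5.5)
# check the bin + held cup mouth with side view
a,d=optics.camera("side"); cv2.imwrite("pics/b1.png",cv2.resize(a[130:310,220:460],(800,600)))
E
```

```text
t 9.7 p [ 0.3698 -0.1924  0.1605] q [-0.79  0.34  2.04  0.08  0.72 -2.61] F [ 0.4  0.3 -1.1] w 0.0564
cup mid [ 0.406 -0.186  0.184] yaw 0.188 elev 8.7 mouth in bin (mm) [-119.5   12.8  193.8]
-- 3 rows, step 7mm 2.9deg to [ 0.383 -0.203  0.148]
[[0.449, -0.327, -0.44, -0.00186, -0.000955, 0.0506, 5.5], [0.431, -0.348, -0.441, -0.00186, -0.000955, 0.0506, 5.5], [0.413, -0.368, -0.442, -0.00186, -0.000955, 0.0506, 5.5]]
-- 5 rows, step 13mm 0.0deg to [ 0.447 -0.191  0.147]
[[-0.0902, -1.3, -0.00189, 0, 0, 0, 5.5], [-0.0902, -1.3, -0.00189, 0, 0, 0, 5.5], [-0.0902, -1.3, -0.00189, 0, 0, 0, 5.5], [-0.0902, -1.3, -0.00189, 0, 0, 0, 5.5], [-0.0902, -1.3, -0.00189, 0, 0, 0, 5.5]]
-- 4 rows, step 5mm 5.0deg to [ 0.455 -0.189  0.166]
[[-0.489, -0.174, 0, 0, 0, 0.0873, 5.5], [-0.503, -0.131, 0, 0, 0, 0.0873, 5.5], [-0.512, -0.0864, 0, 0, 0, 0.0873, 5.5], [-0.518, -0.0414, 0, 0, 0, 0.0873, 5.5]]
```

View pics/b1.png

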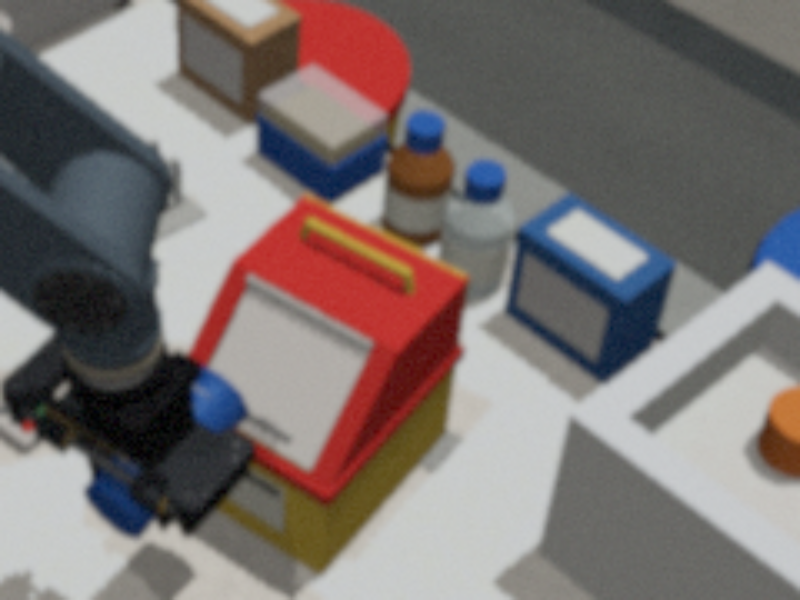

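The beaker mouth is in front of the flap's lower half, around (220,400), and the bin is undisturbed. I'll align, then press in.

>>> arm_command(plan=[[0.45,-0.33,-0.44,-0.002,-0.001,0.051,5.5],[0.43,-0.35,-0.44,-0.002,-0.001,0.051,5.5],[0.41,-0.37,-0.44,-0.002,-0.001,0.051,5.5],[0,0,0,0,0,0,5.5]])

```text
time: 10.25
position: [0.3834, -0.2027, 0.1469]
tool_rot: [-0.525, 0.473, 0.566, 0.425]
ft_force: [-0.3, 0.2, -1.6]
grip_width: 0.0566
```

```bash
python3 - <<'E'
from h import *
s=cupnow()
w=tool_from_cup(*bin_cup(-40,165,0))
rows(s,[(*w,6)],5.5)
E
```

```text
t 10.25 p [ 0.3834 -0.2027  0.1469] q [-0.7   0.43  1.93 -0.09  0.85 -2.4 ] F [-0.3  0.2 -1.6] w 0.0566
cup mid [ 0.423 -0.195  0.164] yaw 0.192 elev -0.3 mouth in bin (mm) [-104.2    0.5  163.7]
-- 6 rows, step 11mm 0.0deg to [ 0.447 -0.191  0.148]
[[-0.109, -1.07, -0.0105, 0, 0, -0.000806, 5.5], [-0.108, -1.07, -0.0107, 0, 0, -0.000806, 5.5], [-0.107, -1.07, -0.0108, 0, 0, -0.000806, 5.5], [-0.106, -1.07, -0.011, 0, 0, -0.000806, 5.5], [-0.105, -1.07, -0.0112, 0, 0, -0.000806, 5.5], [-0.104, -1.07, -0.0113, 0, 0, -0.000806, 5.5]]
```

>>> arm_command(plan=[[-0.13,-1.1,0,0,0,0,5.5],[-0.13,-1.1,0,0,0,0,5.5],[-0.11,-1.1,0,0,0,0,5.5],[-0.11,-1.1,0,0,0,0,5.5],[-0.11,-1.1,0,0,0,0,5.5],[-0.11,-1.1,0,0,0,0,5.5],[0,0,0,0,0,0,5.5]])

```text
time: 11.12
position: [0.4516, -0.1873, 0.1486]
tool_rot: [-0.525, 0.473, 0.567, 0.425]
ft_force: [-0.7, -0.7, 0.5]
grip_width: 0.0566
```

```bash
python3 - <<'E'
from h import *
s=cupnow()
x=tool_from_cup(*bin_cup(-32,145,-20))
y=tool_from_cup(*bin_cup(-30,115,-44))
rows(s,[(*x,4),(*y,5)],5.5)
a,d=optics.camera("side"); cv2.imwrite("pics/b2.png",cv2.resize(a[130:310,220:460],(800,600)))
E
```

```text
t 11.12 p [ 0.4516 -0.1873  0.1486] q [-0.58  0.49  1.79 -0.08  0.93 -2.3 ] F [-0.7 -0.7  0.5] w 0.0566
cup mid [ 0.491 -0.18   0.166] yaw 0.193 elev -0.3 mouth in bin (mm) [-34.3   2.6 165.3]
-- 4 rows, step 4mm 4.9deg to [ 0.455 -0.189  0.166]
[[-0.432, -0.0366, -0.0646, 0, 0, 0.086, 5.5], [-0.433, 0.000581, -0.0648, 0, 0, 0.086, 5.5], [-0.432, 0.0378, -0.0651, 0, 0, 0.086, 5.5], [-0.427, 0.0747, -0.0653, 0, 0, 0.086, 5.5]]
-- 5 rows, step 5mm 4.8deg to [ 0.474 -0.186  0.177]
[[-0.38, -0.257, 0, 0, 0, 0.0838, 5.5], [-0.4, -0.225, 0, 0, 0, 0.0838, 5.5], [-0.417, -0.19, 0, 0, 0, 0.0838, 5.5], [-0.432, -0.155, 0, 0, 0, 0.0838, 5.5], [-0.443, -0.118, 0, 0, 0, 0.0838, 5.5]]
```

View pics/b2.png

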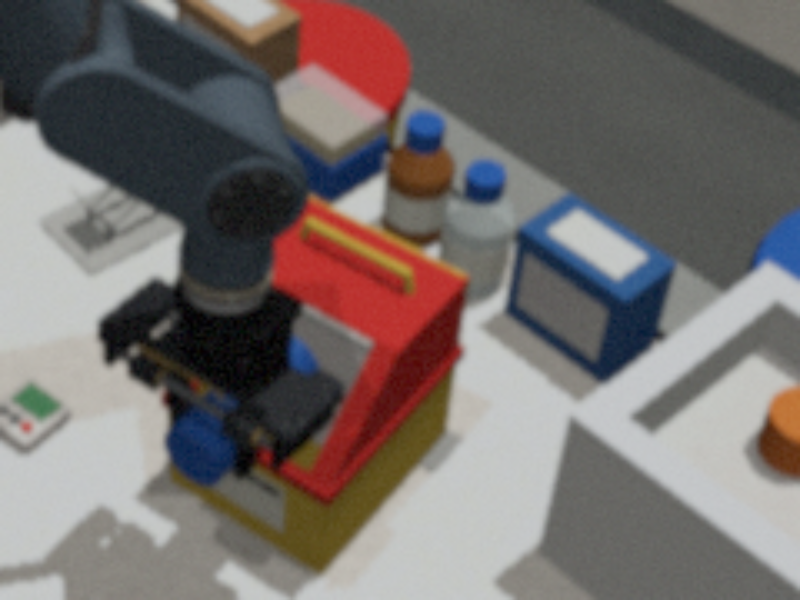

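The mouth sits in the opening, with the rim holding the flap in (around (305,355)). Now tip.

>>> arm_command(plan=[[-0.43,-0.04,-0.06,0,0,0.086,5.5],[-0.43,0,-0.06,0,0,0.086,5.5],[-0.43,0.04,-0.06,0,0,0.086,5.5],[-0.43,0.07,-0.06,0,0,0.086,5.5],[-0.38,-0.25,0,0,0,0.084,5.5]])

```text
time: 11.8
position: [0.4541, -0.1884, 0.1695]
tool_rot: [-0.405, 0.577, 0.647, 0.291]
ft_force: [-3.2, -0.4, -0.8]
grip_width: 0.0566
```

```bash
python3 - <<'E'
from h import *
s=cupnow()
y=tool_from_cup(*bin_cup(-29,115,-44))
rows(s,[(*y,5)],5.5)
E
```

```text
t 11.8 p [ 0.4541 -0.1884  0.1695] q [-0.44  0.65  1.51 -0.3   1.44 -2.09] F [-3.2 -0.4 -0.8] w 0.0566
cup mid [ 0.497 -0.18   0.167] yaw 0.190 elev -25.9 mouth in bin (mm) [-35.4   0.6 138. ]
-- 5 rows, step 5mm 3.6deg to [ 0.475 -0.185  0.177]
[[-0.356, -0.287, -0.018, 0, 0.00115, 0.0633, 5.5], [-0.373, -0.264, -0.0185, 0, 0.00115, 0.0633, 5.5], [-0.389, -0.24, -0.019, 0, 0.00115, 0.0633, 5.5], [-0.403, -0.215, -0.0195, 0, 0.00115, 0.0633, 5.5], [-0.416, -0.189, -0.02, 0, 0.00115, 0.0633, 5.5]]
```

>>> arm_command(plan=[[-0.36,-0.29,0,0,0,0.063,5.5],[-0.37,-0.26,0,0,0,0.063,5.5],[-0.39,-0.24,0,0,0,0.063,5.5],[-0.4,-0.21,0,0,0,0.063,5.5],[-0.42,-0.19,0,0,0,0.063,5.5],[0,0,0,0,0,0,5.5],[0,0,0,0,0,0,5.5]])

```text
time: 12.68
position: [0.4718, -0.1843, 0.176]
tool_rot: [-0.302, 0.635, 0.687, 0.181]
ft_force: [-1.7, -0.3, -0.2]
grip_width: 0.0566
```

```bash
python3 - <<'E'
from h import *
s=cupnow()
y=tool_from_cup(*bin_cup(-27,114,-46))
rows(s,[(*y,2)],5.5)
a,d=optics.camera("side");b,_=optics.camera("scene"); cv2.imwrite("pics/b3.png",np.hstack([cv2.resize(a[130:310,240:400],(400,450)),cv2.resize(b[160:310,170:303],(400,450))]))
E
```

```text
t 12.68 p [ 0.4718 -0.1843  0.176 ] q [-0.36  0.82  1.29 -0.41  1.8  -2.05] F [-1.7 -0.3 -0.2] w 0.0566
cup mid [ 0.512 -0.177  0.16 ] yaw 0.194 elev -44.9 mouth in bin (mm) [-33.2   1.6 112.1]
-- 2 rows, step 4mm 0.6deg to [ 0.479 -0.184  0.18 ]
[[-0.398, -0.105, -0.0809, 0.000815, 0.00549, 0.00934, 5.5], [-0.399, -0.102, -0.083, 0.000815, 0.00549, 0.00934, 5.5]]
```

View pics/b3.png

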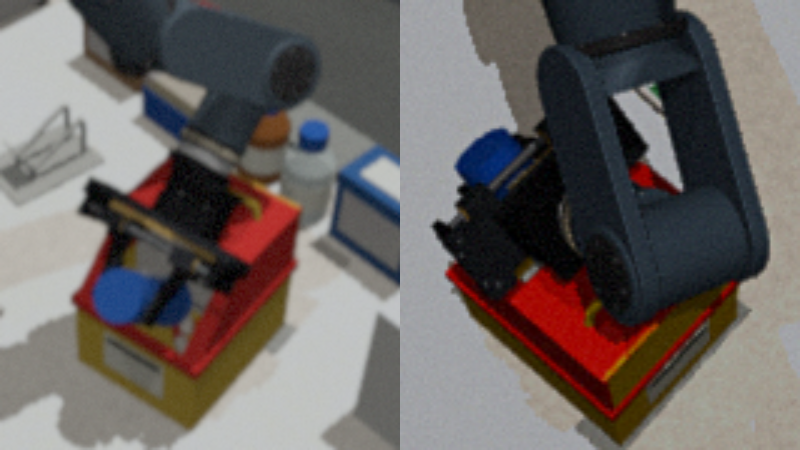

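The beaker is tipped −45° through the opening and nothing is in hard contact. I'll nudge a little deeper and wait for the tubes to drop.

>>> arm_command(plan=[[-0.4,-0.1,-0.08,0,0.005,0.02,5.5],[-0.3,-0.1,-0.08,0,0.005,0.02,5.5],[0,0,0,0,0,0,5.5],[0,0,0,0,0,0,5.5],[0,0,0,0,0,0,5.5],[0,0,0,0,0,0,5.5],[0,0,0,0,0,0,5.5],[0,0,0,0,0,0,5.5],[0,0,0,0,0,0,5.5],[0,0,0,0,0,0,5.5]])

```text
time: 14.02
position: [0.4787, -0.1848, 0.1805]
tool_rot: [-0.293, 0.643, 0.689, 0.164]
ft_force: [-2.6, -1.0, -1.5]
grip_width: 0.0567
```

```bash
python3 - <<'E'
from h import *
s=cupnow()
m,_,_=bin_cup(-30,115,-44)
x=tool_from_cup(*bin_cup(-36,143,-22))
y=tool_from_cup(*bin_cup(-40,163,0))
rows(s,[(*x,5),(*y,4)],5.5)
E
```

```text
t 14.03 p [ 0.4787 -0.1848  0.1805] q [-0.34  0.85  1.26 -0.43  1.85 -2.05] F [-2.6 -1.  -1.5] w 0.0567
cup mid [ 0.518 -0.177  0.163] yaw 0.194 elev -47.3 mouth in bin (mm) [-2.930e+01 -1.000e-01  1.131e+02]
-- 5 rows, step 6mm 5.1deg to [ 0.452 -0.19   0.167]
[[0.593, 0.127, 0.0033, 0, 0, -0.0882, 5.5], [0.579, 0.179, 0.00346, 0, 0, -0.0882, 5.5], [0.561, 0.229, 0.0036, 0, 0, -0.0882, 5.5], [0.539, 0.278, 0.00374, 0, 0, -0.0882, 5.5], [0.512, 0.324, 0.00387, 0, 0, -0.0882, 5.5]]
-- 4 rows, step 6mm 5.5deg to [ 0.447 -0.191  0.146]
[[0.543, -0.124, 0, 0, 0, -0.096, 5.5], [0.553, -0.0718, 0, 0, 0, -0.096, 5.5], [0.557, -0.0185, 0, 0, 0, -0.096, 5.5], [0.556, 0.035, 0, 0, 0, -0.096, 5.5]]
```

>>> arm_command(plan=[[0.59,0.13,0,0,0,-0.088,5.5],[0.58,0.18,0,0,0,-0.088,5.5],[0.56,0.23,0,0,0,-0.088,5.5],[0.54,0.28,0,0,0,-0.088,5.5],[0.51,0.32,0,0,0,-0.088,5.5]])

```text
time: 14.65
position: [0.4512, -0.1899, 0.1657]
tool_rot: [-0.429, 0.561, 0.635, 0.313]
ft_force: [-2.0, -0.1, 0.0]
grip_width: 0.0565
```

```bash
python3 - <<'E'
from h import *
s=cupnow()
y=tool_from_cup(*bin_cup(-42,164,0))
z=tool_from_cup(*bin_cup(-135,172,3))
rows(s,[(*y,4),(*z,6)],5.5)
E
```

```text
t 14.65 p [ 0.4512 -0.1899  0.1657] q [-0.46  0.61  1.56 -0.28  1.35 -2.11] F [-2.  -0.1  0. ] w 0.0565
cup mid [ 0.494 -0.182  0.167] yaw 0.195 elev -21.5 mouth in bin (mm) [-36.5   0.3 142.2]
-- 4 rows, step 5mm 5.4deg to [ 0.445 -0.191  0.147]
[[0.499, -0.0614, -0.00447, 0, 0, -0.094, 5.5], [0.503, -0.0143, -0.00423, 0, 0, -0.094, 5.5], [0.502, 0.033, -0.00401, 0, 0, -0.094, 5.5], [0.497, 0.08, -0.00381, 0, 0, -0.094, 5.5]]
-- 6 rows, step 15mm 0.5deg to [ 0.354 -0.209  0.149]
[[0.0902, 1.53, 0.00224, 0, 0, -0.00873, 5.5], [0.0769, 1.53, 0.00225, 0, 0, -0.00873, 5.5], [0.0635, 1.53, 0.00226, 0, 0, -0.00873, 5.5], [0.0502, 1.53, 0.00226, 0, 0, -0.00873, 5.5], [0.0368, 1.53, 0.00227, 0, 0, -0.00873, 5.5], [0.0234, 1.53, 0.00227, 0, 0, -0.00873, 5.5]]
```

>>> arm_command(plan=[[0.5,-0.06,0,0,0,-0.094,5.5],[0.5,-0.01,0,0,0,-0.094,5.5],[0.5,0.03,0,0,0,-0.094,5.5],[0.5,0.08,0,0,0,-0.094,5.5],[0.07,1.5,0,0,0,-0.009,5.5],[0.07,1.5,0,0,0,-0.009,5.5],[0.05,1.5,0,0,0,-0.009,5.5],[0.05,1.5,0,0,0,-0.009,5.5],[-0.3,1.5,0,0,0,-0.009,5.5],[-0.5,0.5,0,0,0,-0.02,5.5],[0,0,0,0,0,0,5.5]])

```text
time: 16.02
position: [0.3627, -0.21, 0.1597]
tool_rot: [0.547, -0.451, -0.546, -0.447]
ft_force: [-0.4, 0.0, -1.6]
grip_width: 0.0564
```

```bash
python3 - <<'E'
from h import *
s=cupnow()
v=tool_from_cup(np.array([.45,-.03,.26]),.1,np.radians(12))
w=tool_from_cup(np.array([.52,.12,.26]),.0,np.radians(18))
rows(s,[(*v,6),(*w,5)],5.5)
a,d=optics.camera("side");b,_=optics.camera("scene"); cv2.imwrite("pics/b4.png",np.hstack([cv2.resize(a[130:310,240:400],(400,450)),cv2.resize(b[160:310,170:303],(400,450))]))
E
```

```text
t 16.02 p [ 0.3627 -0.21    0.1597] q [-0.79  0.36  2.   -0.01  0.78 -2.55] F [-0.4  0.  -1.6] w 0.0564
cup mid [ 0.401 -0.203  0.18 ] yaw 0.195 elev 4.7 mouth in bin (mm) [-127.7   -2.4  185.7]
-- 6 rows, step 33mm 1.5deg to [ 0.414 -0.033  0.235]
[[-1.27, -1.41, 2.71, 0.0158, 0, -0.0213, 5.5], [-1.24, -1.4, 2.74, 0.0158, 0, -0.0213, 5.5], [-1.21, -1.38, 2.76, 0.0158, 0, -0.0213, 5.5], [-1.18, -1.36, 2.78, 0.0158, 0, -0.0213, 5.5], [-1.15, -1.34, 2.8, 0.0158, 0, -0.0213, 5.5], [-1.12, -1.32, 2.82, 0.0158, 0, -0.0213, 5.5]]
-- 5 rows, step 34mm 1.7deg to [0.487 0.12  0.231]
[[0.291, -1.73, 2.91, 0.0197, 0.00355, -0.0209, 5.5], [0.316, -1.67, 2.94, 0.0197, 0.00355, -0.0209, 5.5], [0.34, -1.61, 2.98, 0.0197, 0.00355, -0.0209, 5.5], [0.362, -1.54, 3.01, 0.0197, 0.00355, -0.0209, 5.5], [0.383, -1.47, 3.04, 0.0197, 0.00355, -0.0209, 5.5]]
```

View pics/b4.png

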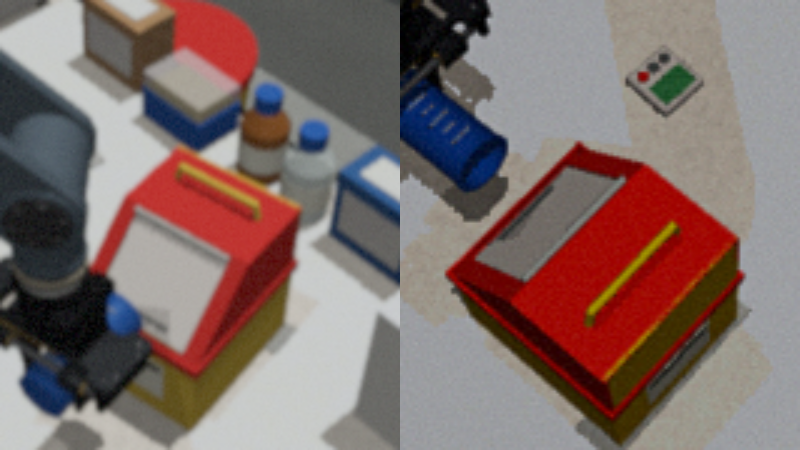

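The flap is shut at (180,290) left, no tubes lie outside, and the mouth at (485,165) right shows no caps. Now carry it back.

>>> arm_command(plan=[[-0.8,-0.8,1.3,0.008,0,-0.01,5.5],[-1.3,-1.4,2.7,0.016,0,-0.021,5.5],[-1.2,-1.4,2.75,0.016,0,-0.021,5.5],[-1.2,-1.4,2.8,0.016,0,-0.021,5.5],[-1.2,-1.4,2.8,0.016,0,-0.021,5.5],[-1.1,-1.3,2.8,0.016,0,-0.021,5.5],[0,-1.7,2.9,0.02,0.003,-0.021,5.5],[0.3,-1.7,2.9,0.02,0.003,-0.021,5.5],[0.3,-1.6,3,0.02,0.003,-0.021,5.5],[0.35,-1.5,3,0.02,0.003,-0.021,5.5],[0.2,-0.7,1.5,0.01,0.002,-0.01,5.5]])

```text
time: 17.5
position: [0.4795, 0.1099, 0.2364]
tool_rot: [0.553, -0.437, -0.449, -0.549]
ft_force: [0.4, -0.5, -1.2]
grip_width: 0.0568
```

```bash
python3 - <<'E'
from h import *
s=cupnow()
v=tool_from_cup(CUP+[0,0,.13],CYAW,np.pi/6)
rows(s,[(*v,7)],5.5)
E
```

```text
t 17.5 p [0.4795 0.1099 0.2364] q [-0.01  0.25  1.9   0.02  0.78 -1.61] F [ 0.4 -0.5 -1.2] w 0.0568
cup mid [0.513 0.11  0.265] yaw 0.013 elev 17.3 mouth in bin (mm) [ 38.3 271.4 285. ]
-- 7 rows, step 30mm 1.9deg to [0.653 0.203 0.173]
[[1.43, -2.24, 1.28, 0.0106, 0.00478, -0.0317, 5.5], [1.5, -2.18, 1.31, 0.0106, 0.00478, -0.0317, 5.5], [1.56, -2.12, 1.34, 0.0106, 0.00478, -0.0317, 5.5], [1.62, -2.06, 1.37, 0.0106, 0.00478, -0.0317, 5.5], [1.68, -1.99, 1.4, 0.0106, 0.00478, -0.0317, 5.5], [1.73, -1.92, 1.42, 0.0106, 0.00478, -0.0317, 5.5], [1.79, -1.85, 1.45, 0.0106, 0.00478, -0.0317, 5.5]]
```

>>> arm_command(plan=[[0.7,-1.1,0.6,0.005,0.002,-0.016,5.5],[1.5,-2.2,1.3,0.011,0.005,-0.032,5.5],[1.55,-2.1,1.35,0.011,0.005,-0.032,5.5],[1.6,-2.05,1.35,0.011,0.005,-0.032,5.5],[1.65,-2,1.4,0.011,0.005,-0.032,5.5],[1.7,-1.9,1.4,0.011,0.005,-0.032,5.5],[1.2,-1.2,0.9,0.008,0.003,-0.022,5.5],[0,0,0,0,0,0,5.5]])

```text
time: 18.5
position: [0.634, 0.1988, 0.1755]
tool_rot: [-0.582, 0.401, 0.369, 0.604]
ft_force: [-0.2, -0.7, -1.2]
grip_width: 0.0564
```

```bash
python3 - <<'E'
from h import *
s=cupnow(); print("elev tool",np.degrees(np.arcsin(s[1].as_matrix()[2,0])))
v=tool_from_cup(CUP+[0,0,.10],CYAW,np.pi/6)
rows(s,[(*v,3)],5.5)
b,d=optics.camera("scene"); cv2.imwrite("pics/r1.png",cv2.resize(b[155:245,300:420],(800,600)))
P=cloud("scene",d); H=cv2.cvtColor(b,cv2.COLOR_BGR2HSV).astype(int)
C=CUP+[0,0,.12]; ok=(d>0)&(H[...,0]>100)&(H[...,0]<130)&(H[...,1]>120)&(np.linalg.norm(P-C,axis=-1)<.1)
f=fit_cup(P[ok],np.r_[C,CYAW,.52]); print(ok.sum(),"scene fit",f.x.round(4))
E
```

```text
t 18.5 p [0.634  0.1988 0.1755] q [ 0.18  0.53  1.69 -0.19  0.52 -1.19] F [-0.2 -0.7 -1.2] w 0.0564
cup mid [0.661 0.197 0.21 ] yaw -0.058 elev 28.9 mouth in bin (mm) [194.2 325.1 242.7]
elev tool -65.98679104620747
-- 3 rows, step 13mm 0.4deg to [0.653 0.203 0.143]
[[1.25, -0.123, 0.162, 0.00216, 0.00194, -0.00657, 5.5], [1.25, -0.114, 0.165, 0.00216, 0.00194, -0.00657, 5.5], [1.25, -0.106, 0.168, 0.00216, 0.00194, -0.00657, 5.5]]
836 scene fit [ 0.6647  0.1967  0.2115 -0.0749  0.5133]
```

View pics/r1.png

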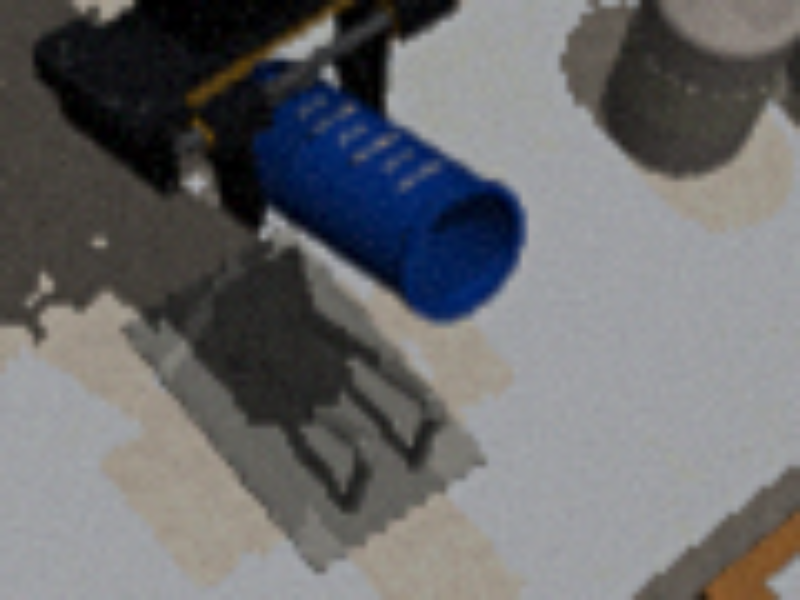

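The beaker is empty (mouth at (465,255)) and hasn't slipped in the grip: fitted elevation 29.4° against 28.9° expected. I'll align above the seat.

>>> arm_command(plan=[[1.25,-0.12,0.16,0.002,0.002,-0.0065,5.5],[1.25,-0.12,0.16,0.002,0.002,-0.0065,5.5],[1.25,-0.11,0.17,0.002,0.002,-0.0065,5.5],[0,0,0,0,0,0,5.5]])

```text
time: 19.05
position: [0.6522, 0.2013, 0.1408]
tool_rot: [-0.584, 0.399, 0.36, 0.608]
ft_force: [-0.8, 0.5, -1.8]
grip_width: 0.0564
```

```bash
python3 - <<'E'
from h import *
s=cupnow()
v=tool_from_cup(CUP+[0,0,.03],CYAW,np.pi/6)
rows(s,[(*v,4)],5.5)
E
```

```text
t 19.05 p [0.6522 0.2013 0.1408] q [ 0.18  0.6   1.69 -0.25  0.44 -1.12] F [-0.8  0.5 -1.8] w 0.0564
cup mid [0.678 0.199 0.176] yaw -0.066 elev 29.9 mouth in bin (mm) [211.2 323.8 209.6]
-- 4 rows, step 17mm 0.0deg to [0.653 0.203 0.073]
[[1.54, 0.709, 0.0389, 0, 0, 0, 5.5], [1.54, 0.709, 0.0385, 0, 0, 0, 5.5], [1.54, 0.71, 0.0381, 0, 0, 0, 5.5], [1.54, 0.71, 0.0377, 0, 0, 0, 5.5]]
```

>>> arm_command(plan=[[1.5,0.7,0.04,0,0,0,5.5],[1.5,0.7,0.04,0,0,0,5.5],[1.5,0.7,0.04,0,0,0,5.5],[1.5,0.7,0.04,0,0,0,5.5],[0,0,0,0,0,0,5.5]])

```text
time: 19.68
position: [0.6513, 0.2027, 0.0687]
tool_rot: [-0.584, 0.4, 0.36, 0.608]
ft_force: [-0.1, 1.2, -0.5]
grip_width: 0.0565
```

```bash
python3 - <<'E'
from h import *
s=cupnow()
v=tool_from_cup(CUP+[0,0,.001],CYAW,np.pi/6)
rows(s,[(*v,5)],5.5)
E
```

```text
t 19.68 p [0.6513 0.2027 0.0687] q [ 0.19  0.72  1.72 -0.37  0.3  -0.99] F [-0.1  1.2 -0.5] w 0.0565
cup mid [0.678 0.201 0.104] yaw -0.066 elev 29.8 mouth in bin (mm) [210.7 325.3 137.2]
-- 5 rows, step 5mm 0.1deg to [0.653 0.203 0.044]
[[0.463, 0.182, 0.00364, 0, 0, -0.000809, 5.5], [0.463, 0.182, 0.00349, 0, 0, -0.000809, 5.5], [0.463, 0.182, 0.00335, 0, 0, -0.000809, 5.5], [0.463, 0.183, 0.0032, 0, 0, -0.000809, 5.5], [0.463, 0.183, 0.00305, 0, 0, -0.000809, 5.5]]
```

>>> arm_command(plan=[[0.46,0.18,0,0,0,-0.001,5.5],[0.46,0.18,0,0,0,-0.001,5.5],[0.46,0.18,0,0,0,-0.001,5.5],[0.46,0.18,0,0,0,-0.001,5.5],[0.3,0.12,0,0,0,0,5.5],[0,0,0,0,0,0,5.5]])

```text
time: 20.42
position: [0.654, 0.2029, 0.0457]
tool_rot: [-0.585, 0.398, 0.358, 0.609]
ft_force: [0.1, 0.7, -0.9]
grip_width: 0.0567
```

```bash
python3 - <<'E'
from h import *
s=cupnow()
v=tool_from_cup(CUP,CYAW,np.pi/6)
rows(s,[(*v,1)],5.5)
b,d=optics.camera("scene")
P=cloud("scene",d); H=cv2.cvtColor(b,cv2.COLOR_BGR2HSV).astype(int)
C=CUP; ok=(d>0)&(H[...,0]>100)&(H[...,0]<130)&(H[...,1]>120)&(np.linalg.norm(P-C,axis=-1)<.085)
f=fit_cup(P[ok],np.r_[C,CYAW,.52]); print(ok.sum(),"scene fit",f.x.round(4))
E
```

```text
t 20.43 p [0.654  0.2029 0.0457] q [ 0.19  0.76  1.72 -0.44  0.25 -0.91] F [ 0.1  0.7 -0.9] w 0.0567
cup mid [0.68  0.201 0.081] yaw -0.066 elev 30.2 mouth in bin (mm) [212.9 325.  114.8]
-- 1 rows, step 3mm 0.2deg to [0.653 0.203 0.043]
[[0.198, 0.23, -0.0226, -0.00132, -0.00104, 0.0033, 5.5]]
727 scene fit [ 0.6841  0.2006  0.0822 -0.0862  0.54  ]
```

>>> arm_command(plan=[[0.2,0.22,0,-0.001,-0.001,0.003,5.5],[0.1,0.05,0,0,0,0,5.5],[0,0,0,0,0,0,5.5]])

```text
time: 20.85
position: [0.6529, 0.2027, 0.043]
tool_rot: [-0.585, 0.398, 0.359, 0.609]
ft_force: [0.3, 0.3, -0.4]
grip_width: 0.0567
```

```bash
python3 - <<'E'
from h import *
s=cupnow()
rows(s,[(*tool_from_cup(CUP,CYAW,np.pi/6),1)],5.5)
E
```

```text
t 20.85 p [0.6529 0.2027 0.043 ] q [ 0.19  0.76  1.73 -0.44  0.25 -0.91] F [ 0.3  0.3 -0.4] w 0.0567
cup mid [0.679 0.201 0.078] yaw -0.066 elev 30.1 mouth in bin (mm) [211.9 325.1 112. ]
-- 1 rows, step 0mm 0.1deg to [0.653 0.203 0.043]
[[0.00845, 0.0167, 0.00328, -0.000527, 0, 0.00132, 5.5]]
```

Back at the grasp pose to within 1 mm. Open, then withdraw along the fingers.

>>> arm_command(plan=[[0,0,0,0,0,0,6.2],[0,0,0,0,0,0,7.2],[0,0,0,0,0,0,8.7],[0,0,0,0,0,0,8.7],[0,0,0,0,0,0,8.7],[0,0,0,0,0,0,8.7]])

```text
time: 21.6
position: [0.6538, 0.2032, 0.0432]
tool_rot: [-0.585, 0.397, 0.359, 0.609]
ft_force: [-0.3, 0.1, -0.4]
grip_width: 0.0865
```

>>> arm_command(plan=[[-0.6,0,0,0,0,0,8.7],[-1,0,0,0,0,0,8.7],[-1.2,0,0,0,0,0,8.7],[-1.5,0,0,0,0,0,8.7],[-2,0,0,0,0,0,8.7],[-2,0,0,0,0,0,8.7],[-2,0,0,0,0,0,8.7],[-1,0,0,0,0,0,8.7],[0,0,0,0,0,0,8.7],[0,0,0,0,0,0,8.7]])

```text
time: 22.85
position: [0.6019, 0.2069, 0.1545]
tool_rot: [-0.585, 0.395, 0.359, 0.61]
ft_force: [0.2, 0.3, 1.0]
grip_width: 0.087
```

```bash
python3 - <<'E'
from h import *
s=now(); o=robot.get_obs()
for n in("scene","wrist"):
    b,d=optics.camera(n); P=cloud(n,d,o); H=cv2.cvtColor(b,cv2.COLOR_BGR2HSV).astype(int)
    ok=(d>0)&(H[...,0]>100)&(H[...,0]<130)&(H[...,1]>120)&(np.linalg.norm(P-CUP,axis=-1)<.085)
    f=fit_cup(P[ok],np.r_[CUP,CYAW,.52]); print(n,ok.sum(),f.x.round(4),np.percentile((P[ok]-CUP)@axes(CYAW,np.pi/6),[1,99]).round(4))
    if n=="scene": S=b
a,_=optics.camera("side")
cv2.imwrite("pics/f1.png",np.hstack([cv2.resize(S[90:300,180:460],(400,300)),cv2.resize(a[110:320,130:410],(400,300))]))
E
```

```text
t 22.85 p [0.6019 0.2069 0.1545] q [ 0.21  0.53  1.79 -0.3   0.4  -1.05] F [0.2 0.3 1. ] w 0.087
scene 804 [ 0.6808  0.2004  0.0781 -0.0778  0.5369] [-0.0653  0.0697]
wrist 5573 [ 0.6778  0.2011  0.0778 -0.0626  0.5187] [-0.0679  0.0576]
```

View pics/f1.png

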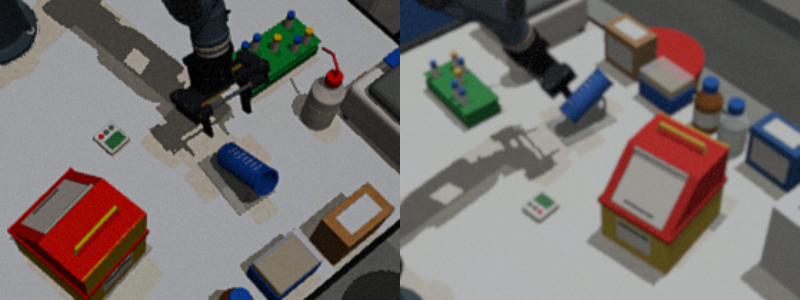

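The beaker is seated as at the start, with no tubes outside the bin and the flap looking shut. I'll do one depth check on the flap, then hand in.

```bash
python3 - <<'E'
from h import *
from rig import workorder
b,d=optics.camera("side"); P=cloud("side",d).reshape(-1,3)-BIN
c,s=np.cos(BYAW),np.sin(BYAW); X=c*P[:,0]+s*P[:,1]; Y=-s*P[:,0]+c*P[:,1]; Z=P[:,2]
S=((X+.0554)+(Z-.1646))*.7071; N=((X+.0554)-(Z-.1646))*.7071
for lo,hi in((-.05,-.03),(-.03,0),(0,.03),(.03,.05)):
    k=(S>lo)&(S<hi)&(abs(Y)<.05)&(abs(N)<.08); print(lo,hi,k.sum(),"flap depth mm",(np.median(N[k])*1000).round(1))
now(); print(workorder.hand_in())
E
```

```text
-0.05 -0.03 227 flap depth mm 0.2
-0.03 0 357 flap depth mm 0.7
0 0.03 354 flap depth mm 0.6
0.03 0.05 245 flap depth mm 0.5
t 23.05 p [0.6018 0.2068 0.1539] q [ 0.21  0.53  1.79 -0.3   0.4  -1.05] F [-0.3 -0.4  0.4] w 0.0871
the job is handed in; nothing more can be done
None
```

I tipped the three tubes into the bin and put the empty beaker back in its stand. The job is handed in at 23 s of the 67 s allowed.

- **Pour:** the beaker's rim pressed the flap in. From its pose I estimate the flap was held about 0.84 rad open; I had no direct reading of the joint. The beaker was tipped to 45–47° below level and held there for about 1.5 s.
- **Tubes:** the mouth looked empty afterwards and no tubes were on the bench. The inside of the bin was not visible, so I am inferring that all three are in there.
- **Flap:** depth readings put it flush to within 1 mm along its whole length, so it is shut.
- **Beaker:** fits from the scene and wrist cameras match the starting pose to within about 1 mm. The two cameras disagree by about 3 mm along the beaker's axis, as they did at the start, which is well inside the 18 mm allowed.
- **Other items:** the timer, rack and wash bottle looked undisturbed in the last pictures. I did not look at the dishes again, but the arm never went near them. The gripper is open and clear of everything.

One early approach put the fourth joint at its range limit, so I switched to a steeper grip before touching anything.

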